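Clamp a heel block in the heel press with the inner of two concentric knobs

ROBOT

A 7-joint arm with a two-finger parallel gripper is mounted at the origin on the work surface. World frame = base frame: x ahead of the robot, y to its left, z up, the work surface at z = 0. Lengths are in m, angles in rad, forces in N, time in s.
With the tool pointing down it reaches from about 0.4 to 0.85 m from the base axis. Payload 6.9 kg.
Tool frame: the origin (TCP) lies midway between the tips of the shut fingers; the grasp point (between the pads) lies behind it (ctrl.pinch_z is the z of the grasp point in the tool frame, in m); z points along the fingers, y is the direction in which the jaws open and shut (so a half turn about z gives the same grasp; the last joint's range is limited). The gripper opens to 85 mm and grips with 20 to 120 N. Pads are 22 mm wide; open, the fingers measure 114 mm over their backs; the gripper's body (76 mm by 85 mm) begins 54 mm behind the grasp point. The pads swing forward as they close: fully open they stand 13 mm farther back than shut.
Start: joints at [1.329, 0.507, -0.238, 1.5, 0.126, 1.149, -0.155], TCP at [0.213, -0.588, 0.231] pointing down, gripper open.
Joint ranges: [-3.08, 3.08], [-0.24, 2.05], [-1.43, 1.35], [0, 2.5], [-1.52, 4.66], [0.17, 1.96], [-2.89, 2.89]. Speed limits (rad/s): [2.39, 2.39, 3.14, 3.14, 3.14, 3.14, 3.14].

INTERFACE

Orientations are given as a unit quaternion [w, x, y, z].
In Python, from station import ctrl, get_state, vision, ticket, models gives the robot as it stands. Calls block until the motion is done:
- ctrl.movep(position, orientation): joint-space move of the TCP to a pose.
- ctrl.movel(position, frame=None, max_speed=0.15): straight line of the TCP; frame=None keeps the orientation; max_speed is the mean speed in m/s.
- ctrl.set_joints(angles): joint-space move.
- ctrl.ungrasp() and ctrl.close_gripper(force=None): open the fingers fully, or close them until they stop; force is the grip in N (None keeps the last).
- ctrl.pause(seconds).
- ctrl.ik(position, orientation): joint angles nearest the present ones, or None.
- get_state(): the state.
- vision.grab_frame(name): name is "scene" or "top"; returns (picture, depth): 420x560x3 uint8, blue, green, red; 420x560 float32, m along the optical axis (not along the pixel's ray), 0 where there is no reading.
- vision.camera_info(name): a dict with "mtx" (3x3 intrinsics, pixels), "R" (3x3) and "t" (3): a world point X has camera coordinates R X + t. Camera axes: x right, y down, z forward; pixel columns grow to the right and rows downward; lengths in m; the calibration is good to about 2 mm. A picture is of the moment at which its call begins. camera_info takes no time and is no camera call.
A pose or a line that the arm cannot do raises ctrl.Unreachable and nothing moves.
- ticket.close_job(): hands the job in, once; it reports no verdict.
Trained networks look in the newest picture that a camera, given by its name, has taken for a name from the list of things; names that differ only in an ending like _2 or _b are one class to them, and where a whole thing is asked for, a point or a joint stands for the part that bears it (a point fixed in the world has none). Each returns a list of dicts, best first, with "p" (0 to 1); they miss things now and then, are a little off and sometimes report something else, mostly with a low value. They report only what shows in the picture. A call takes as long as a camera call.
- models.recognise(camera, target): "point" ([column, row] in pixels, amid what is visible of it).
- models.masks_of(camera, target): "mask" (420x560 bool, what is visible of it) and "point" ([column, row] in pixels, amid what is visible of it).
The state is a dict: "time": time; "qpos": joint angles; "qd": joint speeds; "tau": joint torques, N m; "tcp_pos": TCP position; "eef_rot": TCP orientation; "contact_force": force on the tool from outside, world axes, zero at the start; "wrist_torque": the same for the moment, N m; "width": finger opening in m.
Only numpy, scipy, OpenCV 4.12 (cv2) and the standard library are available. Lean on these libraries where they do the work, as an engineer would, in place of code of your own. Each camera call takes 0.05 s, during which the arm holds its last target.

TASK

Slide the heel block that lies in the press's channel fully back against its stop, then wind the press foot down onto it by turning the small inner knob clockwise: feel for the first touch of the foot on the block, then give it about an eighth of a turn more, so that the block is held firmly but not crushed. Do not disturb the big outer knob, which keeps the shop's setting, nor the other things on the bench, and leave the block clamped.

Things in the scene. Friction and masses are not known exactly. Their poses are not given: they have to be found in the camera images.
- heel: The heel block: stack of black rubber and dark wood layers, 80 mm long (its x), 62 mm wide, 30 mm high, about 0.12 kg, lying in the press's channel 25 to 42 mm short of the stop. Origin at its centre; x along the channel towards the stop. Home, its centre is at x = -20 mm in bed's frame.
- bed: Fixed steel plate, the channel's floor. Origin on its underside, 15 mm above the bench, right below the foot's axis; top face 6 mm higher. x runs along the channel from its open front to the stop, z up. The plate spans x = -115 to +20 mm (stop). Side rails, 10 mm above the plate, have inner faces at y = +-34 mm.
- stop (a point): Centre of the stop's front face, 9 mm above the plate; the stop is a fixed steel bar across the channel's rear end, 24 mm above the plate. The heel block's rear face must rest on it. Behind it is the column (x = 37 to 117 mm in bed's frame, 80 mm wide, top 140 mm above the bench).
- horn (a point): Front end of the top of the fixed green horn, 19 mm before the foot's axis and 107 mm above the bench. The horn is 34 mm wide, 22 mm thick and carries the foot, a rubber-faced disc of 30 mm diameter on a vertical spindle that sticks out up to 16 mm above the horn. At the start the foot is 2 to 14 mm above the block's top: unknown, to be felt.
- inner_grip (a point): Centre of the small inner knob, on the vertical axis of both knobs on top of the column, 77 mm behind the foot's axis. Plain fluted metal, 28 mm diameter, 24 mm high: 12 mm below to 12 mm above this point. Clockwise from above lowers the foot 8 mm per radian; it can turn 4.5 rad clockwise from the start. Friction 0.2 N m, either way (at rest too); it stays where left.
- inner_top (a point): Centre of the inner knob's top. What is felt there: at first touch the sprung foot presses with 6 N (0.05 N m more torque at the knob), then 12 N (0.1 N m) more per radian. An eighth of a turn (0.8 rad) past touch is right, about 15 N. Well held: 12 to 20 N of block on bed, weight included; over 24 N crushes it.
- outer_mark (a point): Dark line on the top face of the big outer knob, 25 mm from the common axis. That knob is a plain fluted metal disc of 54 mm diameter, 142 to 156 mm above the bench, its top 1 mm below the inner knob's underside. It turns very easily (0.02 N m) and must not be turned: the mark must stay within 3 mm.
- spare_heel: Bystander: a smaller heel block (58 x 50 x 18 mm) lying beside the press. Not to be disturbed.
- nail_jar: Bystander: jar of 52 mm diameter, 60 mm high, beside the press.
- glue_can: Bystander: can of 90 mm diameter, 110 mm high.
- hammer: Bystander: hammer lying on the bench.
- brush: Bystander: brush lying on the bench.
- spool: Bystander: wooden spool, 52 mm diameter, 70 mm high.
- last: Bystander: wooden shoe last, about 150 mm long, 92 mm high.

How it is judged:
By the outcome, as a careful person would: the job done as asked, in the order asked, and still so for the second after the job is handed in, with the robot touching nothing.
It also fails if it takes over 67 s, if anything falls off the work surface, if the arm or the gripper's body presses on something with over 40 N, if the wrist force passes 120 N, or if a joint passes its speed limit or range.

## Working session

There is one attempt and no reset: what is moved stays moved. The work goes in short steps, each a Python script; the robot and the scene stay as the last script left them, time stands still between calls to the robot, and variables do not carry over. Pictures are saved under pics/ and viewed, and the job is handed in when it is done.

```bash
ls; mkdir -p pics
cat > h.py <<'E'
import numpy as np, cv2
from station import ctrl,get_state,vision,ticket,models
def w(cam,px,d):
    c=vision.camera_info(cam);K=np.array(c["mtx"]);R=np.array(c["R"]);t=np.array(c["t"])
    return R.T@(np.linalg.inv(K)@np.array([px[0],px[1],1.])*d-t)
def proj(cam,X):
    c=vision.camera_info(cam);K=np.array(c["mtx"]);R=np.array(c["R"]);t=np.array(c["t"])
    p=K@(R@np.array(X)+t);return p[:2]/p[2]
def rayz(cam,px,z):
    c=vision.camera_info(cam);K=np.array(c["mtx"]);R=np.array(c["R"]);t=np.array(c["t"])
    o=-R.T@t;v=R.T@np.linalg.inv(K)@np.array([px[0],px[1],1.]);return o+v*(z-o[2])/v[2]
E
python3 - <<'E'
from h import *
for c in("scene","top"):
    p,d=vision.grab_frame(c);cv2.imwrite(f"pics/{c}0.png",p);np.save(f"pics/{c}0.npy",d)
    for n in("heel","bed","stop","horn","inner_grip","inner_top","outer_mark","spare_heel","nail_jar"):
        for r in models.recognise(c,n)[:2]:
            u,v=r["point"];dd=d[int(round(v)),int(round(u))]
            print(c,n,np.round([u,v],1),round(r["p"],2),np.round(w(c,(u,v),dd),4))
s=get_state();print(s["time"],s["tcp_pos"],s["eef_rot"],s["contact_force"],s["wrist_torque"],ctrl.pinch_z)
E
```

```text
pics
scene heel [248.2 249.7] 0.97 [ 0.4886 -0.0922  0.0497]
scene heel [351.3 141.7] 0.16 [0.5032 0.4079 0.093 ]
scene stop [273.  267.3] 0.9 [ 0.613  -0.1493  0.1405]
scene horn [276.4 268.8] 0.62 [ 0.6211 -0.1479  0.14  ]
scene inner_grip [282.3 249. ] 0.73 [ 0.6184 -0.1221  0.18  ]
scene inner_top [279.  246.2] 0.7 [ 0.6088 -0.1208  0.181 ]
scene outer_mark [281.5 256.3] 0.76 [ 0.6176 -0.1242  0.1561]
scene outer_mark [284.5 245.3] 0.72 [ 0.6166 -0.1116  0.1804]
scene spare_heel [299.  238.8] 0.73 [0.5586 0.0355 0.0168]
scene nail_jar [235.2 307.8] 0.56 [ 0.5751 -0.2412  0.0615]
top heel [307.7 237.6] 0.93 [ 0.4883 -0.0859  0.0533]
top bed [303.2 258.9] 0.72 [ 0.4335 -0.0763  0.0218]
top stop [313.9 205.5] 0.97 [ 0.5651 -0.097   0.1085]
top horn [313.8 207.8] 0.76 [ 0.5591 -0.0966  0.1084]
top inner_grip [425.5 191.7] 0.19 [ 0.6175 -0.4113  0.053 ]
top inner_top [321.7 182.8] 0.42 [ 0.6069 -0.1077  0.1814]
top outer_mark [318.7 187.8] 0.56 [ 0.5982 -0.1024  0.1658]
top outer_mark [312. 213.] 0.41 [ 0.5459 -0.0921  0.1062]
top spare_heel [265.4 215. ] 0.6 [0.5539 0.0278 0.0225]
top spare_heel [409.5 267.6] 0.53 [ 0.4118 -0.3646  0.027 ]
top nail_jar [355.5 213.7] 0.74 [ 0.5535 -0.2152  0.0583]
top nail_jar [262.7 214.2] 0.42 [0.5569 0.0354 0.0179]
1.0 [ 0.21299906 -0.58758236  0.23128608] [2.45405377e-06 9.84914087e-01 1.73044046e-01 6.64888070e-07] [ 0.2865077   0.44251894 -0.59064294] [ 0.03390006  0.0266269  -0.04151003] -0.0187
```

Run:
```python
import cv2
a=cv2.imread("pics/top0.png");b=cv2.imread("pics/scene0.png")
cv2.imwrite("pics/topz.png",cv2.resize(a[140:300,220:420],None,fx=4,fy=4,interpolation=2)[:600])
cv2.imwrite("pics/scz.png",cv2.resize(b[200:350,180:370],None,fx=4,fy=4,interpolation=2))
```

```text
(no output)
```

View pics/top0.png

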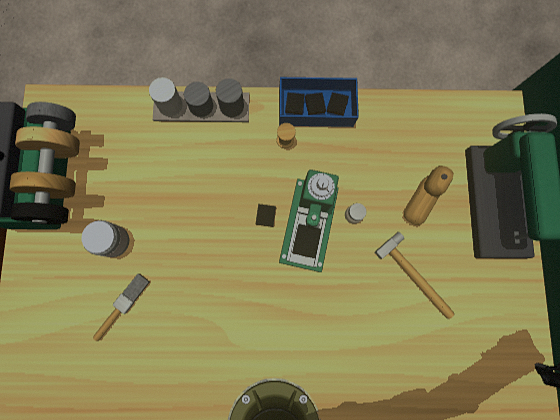

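View pics/scene0.png

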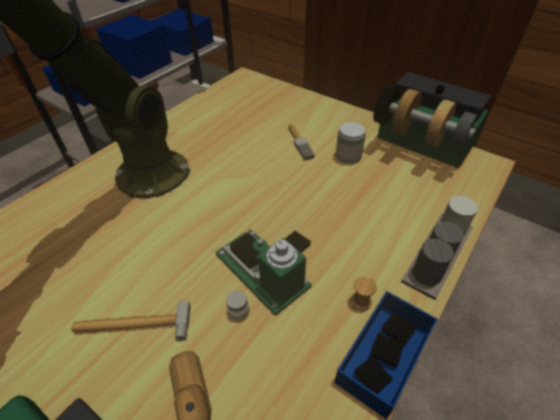

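```bash
sleep 0.1
```

```text
(no output)
```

View pics/topz.png

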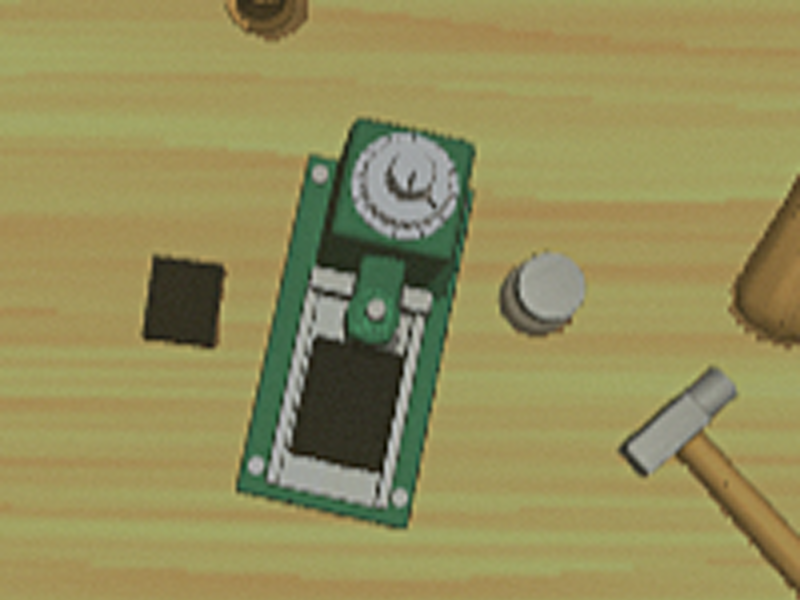

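View pics/scz.png

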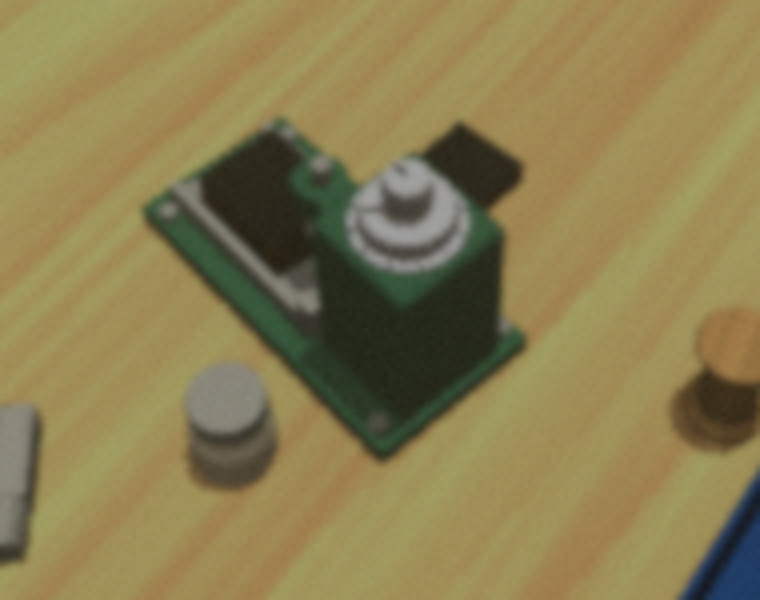

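The press runs from about (300,265) to (322,170) in the top view. The knobs sit near (321,185), the spindle head near (314,217), and the heel centre near (307,240). Next I'll fit these accurately.

```bash
cat > fit.py <<'E'
from h import *
import scipy.optimize as so
p=cv2.imread("pics/top0.png");d=np.load("pics/top0.npy")
m=models.masks_of("top","heel")[0]; mk=m["mask"]; print("heel",m["p"],mk.sum())
r=cv2.minAreaRect(np.argwhere(mk)[:,::-1].astype(np.float32)); 
c=np.array([rayz("top",q,0.051)[:2] for q in cv2.boxPoints(r)]);print("heel corners",c.round(4).tolist(),"c",c.mean(0).round(4))
e=[c[(i+1)%4]-c[i] for i in range(4)];print([ (np.linalg.norm(x).round(4),np.degrees(np.arctan2(x[1],x[0])).round(1)) for x in e])
# all pixel world points from depth
for cam in("top","scene"):
    d=np.load(f"pics/{cam}0.npy")
    vv,uu=np.nonzero(d>0);ci=vision.camera_info(cam);K=np.array(ci["mtx"]);R=np.array(ci["R"]);t=np.array(ci["t"])
    X=(np.linalg.inv(K)@np.vstack([uu,vv,np.ones_like(uu)])*d[vv,uu]).T;X=(X-t)@R
    near=(abs(X[:,0]-.53)<.16)&(abs(X[:,1]+.1)<.08)
    X=X[near];np.save(f"pics/X{cam}.npy",X)
    h,ed=np.histogram(X[:,2],bins=np.arange(-.004,.2,.004));print(cam,[(round(a,3),int(n)) for a,n in zip(ed,h) if n])
    for nm,lo,hi in(("inner",.172,.19),("outer",.150,.162),("column",.133,.146),("horn",.1,.112),("spindle",.1125,.13),("all",.10,.2)):
        s=X[(X[:,2]>lo)&(X[:,2]<hi)]
        if len(s)>3:
            r=cv2.minAreaRect(s[:,:2].astype(np.float32));cc,rr=cv2.minEnclosingCircle(s[:,:2].astype(np.float32))
            print(cam,nm,len(s),"mean",s.mean(0).round(4),"rect",np.round(r[0],4),np.round(r[1],4),round(r[2],1),"circ",np.round(cc,4),round(rr,4))
    s=X[(X[:,2]>.009)&(X[:,2]<.2)];r=cv2.minAreaRect(s[:,:2].astype(np.float32));print("base",np.round(r[0],4),np.round(r[1],4),r[2])
E
python3 fit.py
```

```text
heel 0.91 722
heel corners [[0.4479, -0.0427], [0.5293, -0.0605], [0.5163, -0.1228], [0.4352, -0.1043]] c [ 0.4822 -0.0826]
[(np.float64(0.0833), np.float64(-12.3)), (np.float64(0.0637), np.float64(-101.8)), (np.float64(0.0832), np.float64(167.1)), (np.float64(0.0628), np.float64(78.3))]
top [(np.float64(-0.004), 746), (np.float64(0.0), 1327), (np.float64(0.004), 171), (np.float64(0.008), 57), (np.float64(0.012), 530), (np.float64(0.016), 531), (np.float64(0.02), 276), (np.float64(0.024), 94), (np.float64(0.028), 154), (np.float64(0.032), 155), (np.float64(0.036), 24), (np.float64(0.04), 29), (np.float64(0.044), 94), (np.float64(0.048), 372), (np.float64(0.052), 318), (np.float64(0.056), 15), (np.float64(0.06), 6), (np.float64(0.064), 10), (np.float64(0.068), 9), (np.float64(0.072), 4), (np.float64(0.076), 9), (np.float64(0.08), 5), (np.float64(0.084), 9), (np.float64(0.088), 7), (np.float64(0.092), 13), (np.float64(0.096), 10), (np.float64(0.1), 30), (np.float64(0.104), 130), (np.float64(0.108), 105), (np.float64(0.112), 18), (np.float64(0.116), 11), (np.float64(0.12), 29), (np.floa
[... 2455 characters left out ...]
48] 58.8 circ [ 0.6098 -0.1132] 0.0141
scene outer 283 mean [ 0.6143 -0.1202  0.1561] rect [ 0.6119 -0.1163] [0.055  0.0484] 37.0 circ [ 0.6101 -0.1124] 0.0288
scene column 594 mean [ 0.6194 -0.1256  0.1401] rect [ 0.61   -0.1133] [0.0794 0.0801] 77.6 circ [ 0.6098 -0.1122] 0.0536
scene horn 281 mean [ 0.5841 -0.1184  0.1067] rect [ 0.5823 -0.1119] [0.0748 0.1371] 79.9 circ [ 0.5868 -0.109 ] 0.0726
scene spindle 239 mean [ 0.6159 -0.1315  0.1212] rect [ 0.5941 -0.1238] [0.1274 0.0754] 3.5 circ [ 0.5938 -0.1095] 0.0665
scene all 1631 mean [ 0.6114 -0.1237  0.1379] rect [ 0.5828 -0.1078] [0.0799 0.1366] 77.9 circ [ 0.5869 -0.1088] 0.0727
base [ 0.5322 -0.0968] [0.119  0.2469] 77.72871398925781
```

```bash
cat >> h.py <<'E'
from scipy.spatial.transform import Rotation as Ro
yaw=np.radians(-12.35);u=np.array([np.cos(yaw),np.sin(yaw),0]);v=np.array([-np.sin(yaw),np.cos(yaw),0])
AX=np.array([.6095,-.1115,0]);O=AX-.077*u
def B(x,y,z): return O+x*u+y*v+np.array([0,0,z])
def down(a):  # tool x at world heading a, tool z down
    x=np.array([np.cos(a),np.sin(a),0]);z=np.array([0,0,-1.]);y=np.cross(z,x)
    q=Ro.from_matrix(np.c_[x,y,z]).as_quat();return [q[3],q[0],q[1],q[2]]
def st(tag=""):
    s=get_state();print(tag,"t%.2f"%s["time"],"p",np.round(s["tcp_pos"],4),"F",np.round(s["contact_force"],2),"M",np.round(s["wrist_torque"],3),"w%.4f"%s["width"],"q7 %.3f"%s["qpos"][6]);return s
E
python3 - <<'E'
from h import *
print(B(-.125,0,.2),B(-.125,0,.03))
for a in(yaw,yaw+np.pi):
    for P in(B(-.13,0,.2),B(-.13,0,.03),B(-.07,0,.03)): 
        q=ctrl.ik(P,down(a));print(round(a,2),None if q is None else np.round(q,2))
for k in range(-6,7):
    q=ctrl.ik(AX+[0,0,.2],down(k*np.pi/6));print(k*30,None if q is None else np.round(q,2))
E
```

```text
[ 0.41217442 -0.06829565  0.2       ] [ 0.41217442 -0.06829565  0.03      ]
-0.22 [ 0.49  0.23 -0.48  2.06  0.14  0.87 -1.85]
-0.22 [ 0.21  0.51 -0.15  2.28  0.21  0.36 -1.9 ]
-0.22 [ 0.22  0.56 -0.15  2.13  0.18  0.46 -1.85]
2.93 [ 0.92  0.35 -1.08  2.06  0.38  0.95  0.99]
2.93 [ 0.57  0.58 -0.68  2.28  0.77  0.52  0.63]
2.93 [ 0.63  0.67 -0.79  2.13  0.79  0.67  0.65]
-180 [ 0.69  0.67 -0.98  1.56  0.58  1.23  1.18]
-150 [ 0.78  0.77 -1.23  1.56  0.74  1.34  1.56]
-120 [ 0.78  0.77 -1.23  1.56  0.74  1.34  2.09]
-90 [-0.44  0.78  1.15  1.57 -0.73  1.28 -2.32]
-60 [ 0.18  0.52 -0.06  1.56  0.04  1.06 -2.51]
-30 [ 0.26  0.52 -0.19  1.56  0.11  1.07 -2.05]
0 [ 0.35  0.53 -0.35  1.56  0.2   1.08 -1.61]
30 [ 0.47  0.56 -0.54  1.56  0.31  1.11 -1.19]
60 [ 0.53  0.58 -0.65  1.56  0.38  1.13 -0.73]
90 [ 0.59  0.61 -0.77  1.56  0.44  1.16 -0.27]
120 [ 0.65  0.64 -0.88  1.56  0.52  1.19  0.19]
150 [ 0.67  0.66 -0.94  1.56  0.55  1.21  0.68]
180 [ 0.69  0.67 -0.98  1.56  0.58  1.23  1.18]
```

Run:
```python
from h import *
Q=down(yaw)
ctrl.close_gripper()
st("closed")
ctrl.movep(B(-.13,0,.14),Q);st("above")
ctrl.movel(B(-.13,0,.032),max_speed=.15);s=st("down")
F0=np.array(s["contact_force"]);hit=None
for x in np.arange(-.118,-.070,.003):
    ctrl.movel(B(x,0,.032),max_speed=.04)
    s=st("%.3f"%x);f=(np.array(s["contact_force"])-F0)@u;print("  along",round(f,2))
    if f<-8: break
```

```text
closed t1.82 p [ 0.213  -0.5876  0.2313] F [ 0.23 -0.62 -0.33] M [ 0.027 -0.025 -0.032] w-0.0001 q7 -0.155
above t3.84 p [ 0.4076 -0.0679  0.1401] F [-0.18 -0.42  0.91] M [ 0.006 -0.064 -0.029] w-0.0004 q7 -1.892
down t4.71 p [ 0.4076 -0.0673  0.0324] F [-0.67 -0.07  0.38] M [-0.028  0.031 -0.036] w0.0004 q7 -2.040
-0.118 t5.16 p [ 0.4193 -0.0699  0.0322] F [-0.63 -0.27  0.67] M [ 0.072 -0.024  0.026] w0.0004 q7 -2.032
  along 0.08
-0.115 t5.41 p [ 0.4221 -0.0704  0.032 ] F [-0.68 -0.15 -0.59] M [ 0.001 -0.009 -0.032] w-0.0004 q7 -2.030
  along 0.01
-0.112 t5.66 p [ 0.4251 -0.0711  0.032 ] F [-0.07  0.02  0.18] M [ 0.03  -0.004 -0.03 ] w0.0003 q7 -2.028
  along 0.57
-0.109 t5.91 p [ 0.428  -0.0717  0.032 ] F [-0.45 -0.43 -0.27] M [ 0.005  0.021 -0.052] w0.0002 q7 -2.026
  along 0.29
-0.106 t6.16 p [ 0.431  -0.0724  0.032 ] F [-0.27  0.26 -0.03] M [-0.007 -0.014  0.015] w0.0004 q7 -2.024
  along 0.32
-0.103 t6.41 p [ 0.4339 -0.073   0.032 ] F [-0.8  -0.46 -0.03] M [ 0.024 -0.053 -0.059] w0.0001 q7 -2.022
  along -0.04
-0.100 t6.66 p [ 0.4369 -0.0737  0.032 ] F [ 0.49  0.78 -0.48] M [ 
[... 417 characters left out ...]
 t7.66 p [ 0.4488 -0.0763  0.032 ] F [-0.09 -1.35  0.02] M [-0.002 -0.013  0.048] w-0.0003 q7 -2.012
  along 0.84
-0.085 t7.91 p [ 0.4517 -0.0769  0.032 ] F [ 0.33 -0.64  0.11] M [0.045 0.051 0.022] w0.0002 q7 -2.010
  along 1.1
-0.082 t8.16 p [ 0.4546 -0.0775  0.032 ] F [-0.33 -1.07  0.21] M [ 0.006  0.047 -0.001] w0.0004 q7 -2.008
  along 0.55
-0.079 t8.41 p [ 0.4575 -0.0782  0.032 ] F [-0.7   0.71 -0.09] M [0.023 0.009 0.057] w-0.0001 q7 -2.007
  along -0.19
-0.076 t8.66 p [ 0.4605 -0.0788  0.032 ] F [-0.09 -0.32 -1.06] M [-0.016  0.019  0.011] w0.0003 q7 -2.005
  along 0.62
-0.073 t8.91 p [ 0.4634 -0.0795  0.032 ] F [0.12 0.08 0.18] M [-0.019 -0.002 -0.005] w0.0001 q7 -2.003
  along 0.74
```

Run:
```python
from h import *
p,d=vision.grab_frame("top");cv2.imwrite("pics/push1.png",cv2.resize(p[140:300,220:420],None,fx=3.7,fy=3.7,interpolation=2))
for x in np.arange(-.071,-.050,.002):
    ctrl.movel(B(x,0,.032),max_speed=.03)
    f=np.mean([np.array(get_state()["contact_force"])@u for _ in range(5)]);s=st("%.3f f %.2f"%(x,f))
    if f<-8: break
print([np.round(get_state()["wrist_torque"][2],3) for _ in range(4)])
p,d=vision.grab_frame("top");cv2.imwrite("pics/push2.png",cv2.resize(p[140:300,220:420],None,fx=3.7,fy=3.7,interpolation=2))
```

```text
-0.071 f -4.31 t9.21 p [ 0.4638 -0.0797  0.0318] F [-4.3   0.54  2.88] M [0.253 0.897 0.009] w0.0001 q7 -2.001
-0.069 f -9.96 t9.46 p [ 0.4638 -0.0798  0.0317] F [-9.56  2.87  7.87] M [0.604 1.895 0.007] w0.0000 q7 -2.000
[np.float64(0.007), np.float64(0.007), np.float64(0.007), np.float64(0.007)]
```

View pics/push2.png

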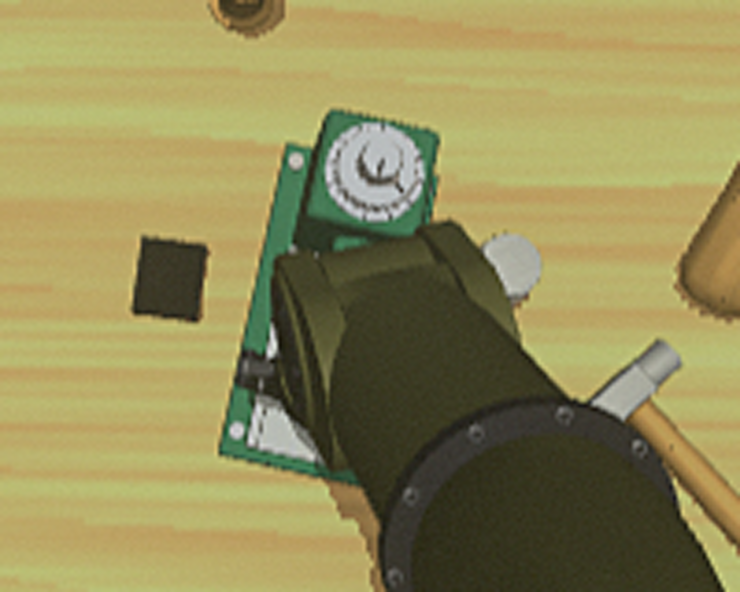

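```bash
python3 - <<'E'
from h import *
ctrl.movel(B(-.085,0,.034),max_speed=.08);st("back")
ctrl.movel(B(-.10,0,.24),max_speed=.25);st("up")
q=ctrl.ik(AX+[0,0,.23],down(yaw));print(np.round(q,2))
q=list(q);q[6]+=3.5;print(q[6])
ctrl.set_joints(q);st("over knob")
ctrl.ungrasp();st("open")
E
python3 - <<'E'
from h import *
p,d=vision.grab_frame("top");cv2.imwrite("pics/over.png",cv2.resize(p[140:300,220:420],None,fx=3.7,fy=3.7,interpolation=2))
p,d=vision.grab_frame("scene");cv2.imwrite("pics/overs.png",cv2.resize(p[180:340,170:370],None,fx=3.7,fy=3.7,interpolation=2))
print(models.recognise("scene","heel")[:1])
E
```

```text
back t9.86 p [ 0.452  -0.077   0.0342] F [-0.37 -0.39 -0.28] M [-0.049 -0.081  0.02 ] w-0.0004 q7 -2.008
up t10.83 p [ 0.4362 -0.0737  0.2391] F [-0.13 -0.25 -0.04] M [0.039 0.002 0.044] w-0.0004 q7 -1.807
[ 0.39  0.51 -0.4   1.52  0.21  1.15 -1.84]
1.6580266487041888
over knob t13.74 p [ 0.6094 -0.1115  0.23  ] F [-0.07 -0.7   0.77] M [-0.022  0.048  0.003] w0.0002 q7 1.658
open t14.53 p [ 0.6095 -0.1115  0.23  ] F [ 0.46 -1.04  0.7 ] M [0.021 0.003 0.028] w0.0852 q7 1.658
[{'point': [250.6, 255.6], 'p': 0.67}]
```

View pics/over.png

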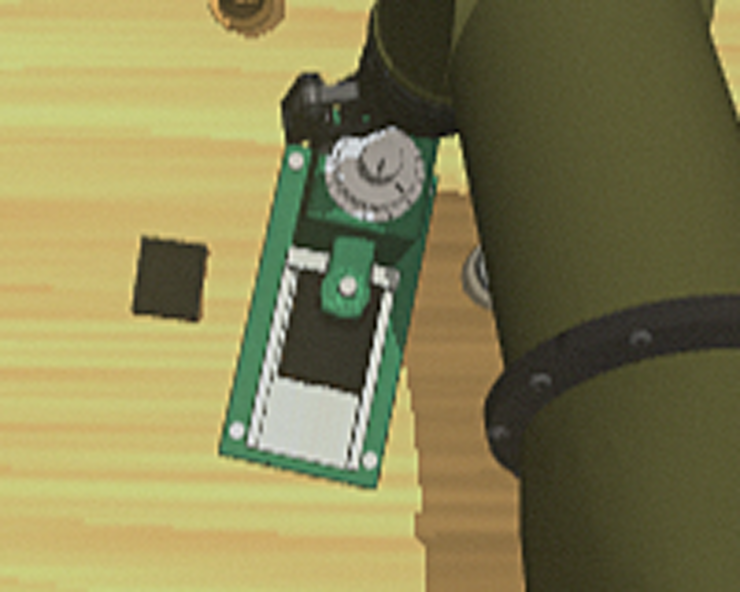

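View pics/overs.png

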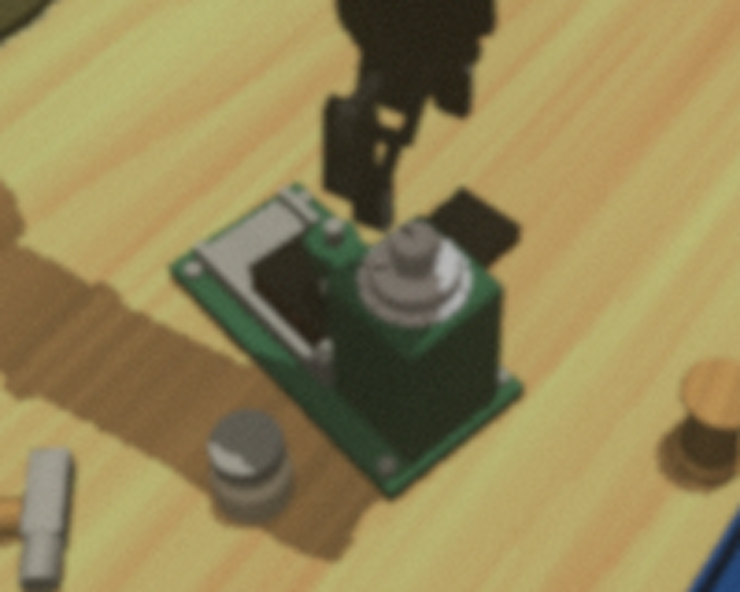

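The heel is now square against the stop and the mark hasn't moved. Next is to descend onto the inner knob.

Run:
```python
from h import *
ctrl.movel(AX+[0,0,.162],max_speed=.1);s=st("down")
ctrl.close_gripper(force=25);s=st("closed25")
R=Ro.from_quat(np.roll(s["eef_rot"],-1)).as_matrix();print("F tool",R.T@s["contact_force"],"M tool",R.T@s["wrist_torque"], "tooly",R[:,1],"qpos",np.round(s["qpos"],3))
```

```text
down t15.51 p [ 0.6099 -0.1114  0.1625] F [-0.05 -0.12 -0.73] M [-0.046 -0.051  0.046] w0.0855 q7 1.628
closed25 t16.08 p [ 0.6096 -0.1115  0.1623] F [-0.65 -0.54  3.24] M [-0.071  0.175  0.006] w0.0248 q7 1.628
F tool [ 0.71591018 -0.44787528 -3.24190645] M tool [ 0.04564323  0.18324116 -0.00595901] tooly [-1.42350912e-01  9.89816223e-01 -2.50657707e-04] qpos [ 0.378  0.572 -0.387  1.612  0.245  1.006  1.628]
```

Run:
```python
from h import *
p,d=vision.grab_frame("top");a=cv2.resize(p[150:220,270:370],None,fx=7,fy=7,interpolation=2)[:420]
p,d=vision.grab_frame("scene");b=cv2.resize(p[200:310,220:330],None,fx=5,fy=5,interpolation=2)
cv2.imwrite("pics/gr_t.png",a);cv2.imwrite("pics/gr_s.png",b)
```

```text
(no output)
```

View pics/gr_t.png

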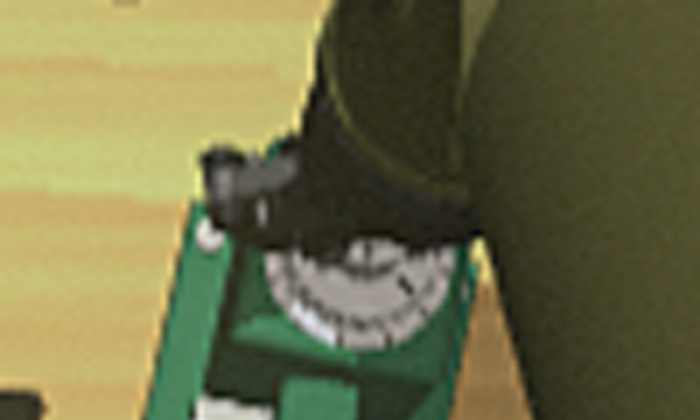

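View pics/gr_s.png

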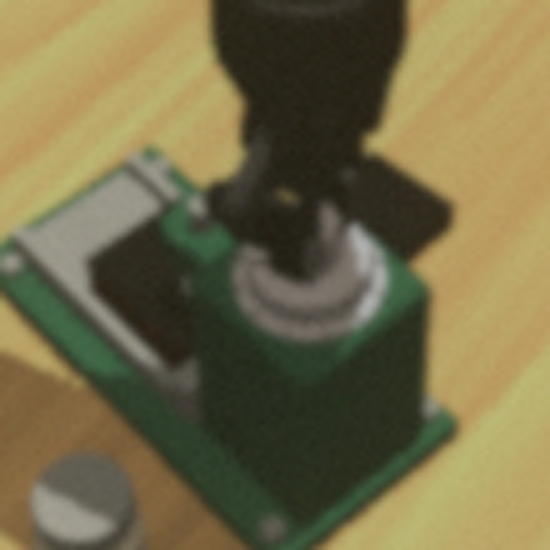

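```bash
cat >> h.py <<'E'
import json,os
def meas(n=5,dt=.02):
    m=[]
    for _ in range(n):
        ctrl.pause(dt);s=get_state();m.append(np.r_[s["wrist_torque"],s["contact_force"]])
    return s,np.mean(m,0)
def turn(steps,d=-.06,n=5):
    L=json.load(open("log.json")) if os.path.exists("log.json") else []
    q=list(get_state()["qpos"]) if not os.path.exists("qcmd.json") else json.load(open("qcmd.json"))
    q=[float(x) for x in q]
    for _ in range(steps):
        q[6]+=d;ctrl.set_joints(q);s,m=meas(n)
        L.append([float(s["qpos"][6]),float(m[2])])
        print("t%.2f q7 %.3f cmd %.3f Mz %.3f F %s w%.4f"%(s["time"],s["qpos"][6],q[6],m[2],np.round(m[3:],1),s["width"]))
        if np.abs(m[3:]).max()>25: print("FORCE");break
    json.dump(L,open("log.json","w"));json.dump(q,open("qcmd.json","w"))
E
python3 - <<'E'
from h import *
ctrl.close_gripper(force=80);st("closed80");s,m=meas(5);print(m.round(3))
q=[float(x) for x in s["qpos"]];json.dump(q,open("qcmd.json","w"))
turn(4)
E
```

```text
closed80 t16.40 p [ 0.6096 -0.1116  0.1626] F [-1.97 -0.7   6.04] M [-0.018  0.395  0.006] w0.0233 q7 1.628
[-0.014  0.347  0.01  -1.292 -0.241  5.94 ]
t16.82 q7 1.569 cmd 1.568 Mz -0.178 F [-0.5 -0.4  2.3] w0.0234
t17.15 q7 1.510 cmd 1.508 Mz -0.149 F [-0.4 -0.8  2.4] w0.0232
t17.48 q7 1.450 cmd 1.448 Mz -0.127 F [-0.3 -1.7  2.9] w0.0232
t17.82 q7 1.390 cmd 1.388 Mz -0.121 F [-0.5 -2.   3.1] w0.0231
```

Run:
```python
from h import *
p,d=vision.grab_frame("top");a=cv2.resize(p[150:220,270:370],None,fx=7,fy=7,interpolation=2)[:420]
p,d=vision.grab_frame("scene");b=cv2.resize(p[200:310,220:330],None,fx=5,fy=5,interpolation=2)
cv2.imwrite("pics/g2_t.png",a);cv2.imwrite("pics/g2_s.png",b)
s=get_state();R=Ro.from_quat(np.roll(s["eef_rot"],-1)).as_matrix();print("tool x heading",np.arctan2(R[1,0],R[0,0]),"y",np.arctan2(R[1,1],R[0,1]),R[:,2], s["tau"],s["tcp_pos"])
```

```text
tool x heading 3.04561750944878 y 1.4748208142542454 [ 6.21546505e-04 -6.06661869e-04 -9.99999623e-01] [-1.64362639e+00 -6.11701298e+01 -5.90150133e+00 -2.18002099e+01
 -7.45725408e-01 -2.96934843e-01  2.45148054e-02] [ 0.60960859 -0.11183068  0.16263353]
```

View pics/g2_t.png

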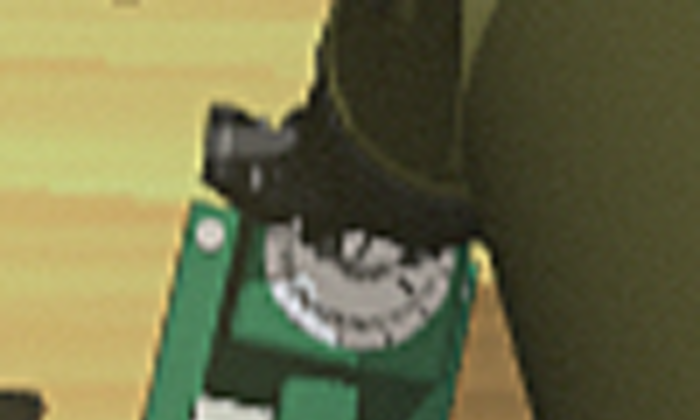

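View pics/g2_s.png

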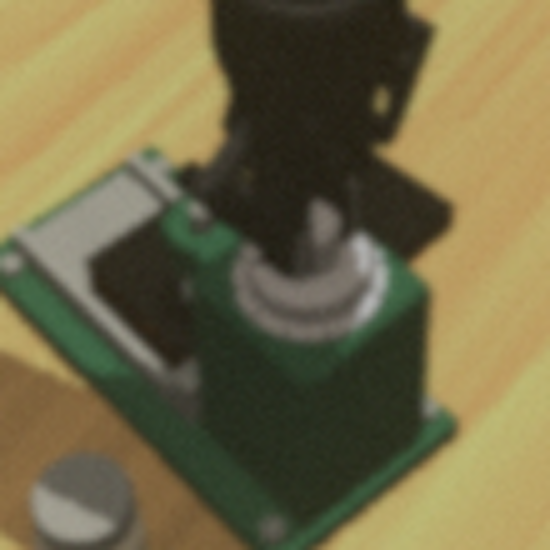

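Run:
```python
from h import *
q=json.load(open("qcmd.json"))
def ser(n,dt=.01):
    o=[]
    for _ in range(n):
        ctrl.pause(dt);s=get_state();o.append((round(s["wrist_torque"][2],2),round(s["qpos"][6],4),round(s["tau"][6],2)))
    return o
print(ser(3,.02))
for k in range(2):
    q[6]-=.1;ctrl.set_joints(q);print(get_state()["time"],get_state()["wrist_torque"][2],ser(8))
json.dump(q,open("qcmd.json","w"));st()
```

```text
[(np.float64(-0.03), np.float64(1.3893), np.float64(0.02)), (np.float64(-0.04), np.float64(1.3893), np.float64(0.01)), (np.float64(-0.02), np.float64(1.3892), np.float64(0.01))]
18.2167 -0.15879872823481836 [(np.float64(-0.25), np.float64(1.2909), np.float64(-0.25)), (np.float64(-0.18), np.float64(1.291), np.float64(-0.17)), (np.float64(-0.22), np.float64(1.2911), np.float64(-0.11)), (np.float64(-0.24), np.float64(1.2911), np.float64(-0.05)), (np.float64(-0.17), np.float64(1.2912), np.float64(0.0)), (np.float64(-0.19), np.float64(1.2912), np.float64(0.05)), (np.float64(-0.22), np.float64(1.2911), np.float64(0.08)), (np.float64(-0.18), np.float64(1.2911), np.float64(0.11))]
18.5333 -0.17142092699202502 [(np.float64(-0.12), np.float64(1.1921), np.float64(-0.29)), (np.float64(-0.15), np.float64(1.1922), np.float64(-0.21)), (np.float64(-0.16), np.float64(1.1922), np.float64(-0.15)), (np.float64(-0.14), np.float64(1.1923), np.float64(-0.09)), (np.float64(-0.11), np.float64(1.1922), np.float64(-0.04)), (np.float64(-0.15), np.float64(1.1921), np.float64(-0.0)), (np.float64(-0.15), np.float64(1.1921), np.float64(0.03)), (np.float64(-0.14), np.float64(1.192), np.float64(0.05))]
 t18.60 p [ 0.6096 -0.112   0.1626] F [-1.57 -4.81  3.8 ] M [-1.023  0.238 -0.139] w0.0229 q7 1.192
```

Run:
```python
from h import *
q=json.load(open("qcmd.json"))
p,d=vision.grab_frame("top");cv2.imwrite("pics/t44.png",p);np.save("pics/t44.npy",d)
for k in range(8):
    q[6]-=.02;ctrl.set_joints(q);o=[]
    for i in range(5):
        s=get_state();o.append((round(float(s["wrist_torque"][2]),2),round(float(s["qpos"][6]-q[6]),4),round(float(s["tau"][6]),2)));t=s["time"]
        if i<4: ctrl.pause(.005)
    print("%.3f"%t,o)
json.dump(q,open("qcmd.json","w"));st()
```

```text
18.933 [(0.06, 0.0025, -0.13), (0.04, 0.0025, -0.12), (0.11, 0.0025, -0.11), (0.05, 0.0025, -0.1), (0.04, 0.0025, -0.09)]
19.217 [(0.07, 0.0025, -0.14), (0.05, 0.0025, -0.13), (0.08, 0.0025, -0.11), (0.07, 0.0026, -0.11), (0.06, 0.0026, -0.1)]
19.500 [(0.09, 0.0025, -0.14), (0.1, 0.0025, -0.13), (0.12, 0.0025, -0.12), (0.05, 0.0026, -0.11), (0.07, 0.0026, -0.1)]
19.783 [(0.08, 0.0025, -0.14), (0.15, 0.0025, -0.13), (0.11, 0.0025, -0.12), (0.08, 0.0026, -0.11), (0.08, 0.0026, -0.1)]
20.067 [(0.03, 0.0025, -0.15), (0.08, 0.0025, -0.13), (0.08, 0.0026, -0.12), (0.03, 0.0026, -0.11), (0.05, 0.0026, -0.1)]
20.350 [(0.09, 0.0025, -0.15), (0.12, 0.0025, -0.13), (0.06, 0.0025, -0.12), (0.11, 0.0026, -0.11), (0.06, 0.0026, -0.11)]
20.633 [(0.08, 0.0025, -0.15), (0.06, 0.0025, -0.14), (0.08, 0.0026, -0.12), (0.12, 0.0026, -0.11), (0.09, 0.0026, -0.11)]
20.917 [(0.11, 0.0025, -0.15), (0.07, 0.0025, -0.14), (0.08, 0.0025, -0.13), (0.07, 0.0026, -0.12), (0.08, 0.0026, -0.11)]
 t20.92 p [ 0.6095 -0.1122  0.1626] F [-0.67 -5.49  2.65] M [-1.217  0.263  0.084] w0.0231 q7 1.031
```

```bash
cat >> h.py <<'E'
def fine(n,d=-.03):
    q=json.load(open("qcmd.json"));L=json.load(open("fine.json")) if os.path.exists("fine.json") else []
    for k in range(n):
        q[6]+=d;ctrl.set_joints(q);o=[]
        for i in range(5):
            s=get_state();o.append(s["wrist_torque"][2])
            if i<4: ctrl.pause(.005)
        L.append([1.628-q[6],float(np.mean(o)),s["time"]])
        print("t%.2f turned %.3f Mz %.3f tau %.2f F %s"%(s["time"],1.628-q[6],np.mean(o),s["tau"][6],np.round(s["contact_force"],1)))
    json.dump(q,open("qcmd.json","w"));json.dump(L,open("fine.json","w"))
E
python3 - <<'E'
from h import *
fine(10)
p,d=vision.grab_frame("top");cv2.imwrite("pics/t90.png",p);np.save("pics/t90.npy",d)
def sp(f):
    d=np.load(f)
    c=vision.camera_info("top");uv=proj("top",O+[0,0,.115]);r=[]
    for v_ in range(int(uv[1])-6,int(uv[1])+7):
        for u_ in range(int(uv[0])-5,int(uv[0])+6):
            if d[v_,u_]>0:
                X=w("top",(u_,v_),d[v_,u_])
                if np.linalg.norm((X-O)[:2])<.005: r.append(X[2])
    return np.round(np.sort(r)[::-1],4)
for f in("pics/top0.npy","pics/t44.npy","pics/t90.npy"): print(f,sp(f))
E
```

```text
t21.20 turned 0.630 Mz 0.084 tau -0.10 F [-1.3 -5.6  3.4]
t21.48 turned 0.660 Mz 0.089 tau -0.10 F [-0.3 -6.2  3.4]
t21.77 turned 0.690 Mz 0.076 tau -0.10 F [-1.4 -5.6  2.9]
t22.05 turned 0.720 Mz 0.071 tau -0.10 F [-1.9 -6.8  3.7]
t22.33 turned 0.750 Mz 0.085 tau -0.11 F [-0.1 -6.2  4.3]
t22.62 turned 0.780 Mz 0.061 tau -0.11 F [-0.5 -5.9  3.5]
t22.90 turned 0.810 Mz 0.070 tau -0.11 F [-2.4 -6.2  4.2]
t23.18 turned 0.840 Mz 0.071 tau -0.12 F [-2.1 -6.   3.5]
t23.47 turned 0.870 Mz 0.075 tau -0.12 F [-1.1 -6.1  5. ]
t23.75 turned 0.900 Mz 0.100 tau -0.12 F [-1.7 -6.3  4.8]
pics/top0.npy [0.1258 0.1248 0.1233 0.1232 0.1226 0.1226 0.1224 0.1223 0.1217 0.1201
 0.1195]
pics/t44.npy [0.123  0.1225 0.1216 0.1216 0.1213 0.121  0.1207 0.1196 0.1192 0.1191
 0.119  0.1181 0.1174 0.1169]
pics/t90.npy [0.1189 0.1181 0.118  0.1177 0.1175 0.1158 0.1158 0.1157 0.1152 0.1135
 0.1135]
```

Run:
```python
from h import *
for b in range(3):
    fine(5)
    L=json.load(open("fine.json"));base=np.mean([x[1] for x in L[:10]])
    if np.mean([x[1] for x in L[-4:]])>base+.035: print("rise");break
```

```text
t24.08 turned 0.930 Mz 0.078 tau -0.12 F [-1.3 -5.7  4.3]
t24.37 turned 0.960 Mz 0.094 tau -0.13 F [-1.7 -6.8  5.2]
t24.65 turned 0.990 Mz 0.064 tau -0.13 F [-1.6 -5.6  4.3]
t24.93 turned 1.020 Mz 0.106 tau -0.13 F [-1.  -7.2  4.4]
t25.22 turned 1.050 Mz 0.105 tau -0.14 F [-2.5 -6.3  5.2]
t25.50 turned 1.080 Mz 0.117 tau -0.14 F [-0.7 -6.6  5.3]
t25.78 turned 1.110 Mz 0.098 tau -0.14 F [-2.1 -6.5  4.4]
t26.07 turned 1.140 Mz 0.113 tau -0.14 F [-3.  -6.9  4.4]
t26.35 turned 1.170 Mz 0.102 tau -0.15 F [-2.7 -6.4  4.4]
t26.63 turned 1.200 Mz 0.115 tau -0.15 F [-2.2 -7.5  5.6]
t26.92 turned 1.230 Mz 0.116 tau -0.15 F [-2.1 -6.   5.2]
t27.20 turned 1.260 Mz 0.106 tau -0.15 F [-2.8 -6.2  4. ]
t27.48 turned 1.290 Mz 0.113 tau -0.16 F [-2.6 -6.3  5. ]
t27.77 turned 1.320 Mz 0.115 tau -0.16 F [-2.5 -6.5  4.9]
t28.05 turned 1.350 Mz 0.118 tau -0.16 F [-3.  -6.1  5.3]
```

```bash
cat >> h.py <<'E'
def spin(n=6):
    c=O;uv=proj("top",O+[0,0,.113]);out=[]
    for _ in range(n):
        p,d=vision.grab_frame("top")
        for v_ in range(int(uv[1])-6,int(uv[1])+7):
            for u_ in range(int(uv[0])-5,int(uv[0])+6):
                if d[v_,u_]>0:
                    X=w("top",(u_,v_),d[v_,u_])
                    if np.linalg.norm((X-O)[:2])<.004: out.append(X[2])
    print("spindle z median %.4f mean %.4f n %d"%(np.median(out),np.mean(out),len(out)));return p,d
E
python3 - <<'E'
from h import *
p,d=spin();cv2.imwrite("pics/t135.png",cv2.resize(p[150:235,270:370],None,fx=7,fy=7,interpolation=2))
for f in("pics/top0.npy","pics/t44.npy","pics/t90.npy"):
    d=np.load(f);o=[]
    for v_ in range(190,235):
        for u_ in range(300,330):
            if d[v_,u_]>0:
                X=w("top",(u_,v_),d[v_,u_])
                if np.linalg.norm((X-O)[:2])<.004:o.append(X[2])
    print(f,np.median(o),np.mean(o),len(o))
E
```

```text
spindle z median 0.1124 mean 0.1127 n 44
pics/top0.npy 0.12259840187512774 0.12281761401866806 7
pics/t44.npy 0.11916187999308987 0.11968507631291464 8Traceback (most recent call last):
  File "<stdin>", line 8, in <module>
  File "h.py", line 4, in w
    c=vision.camera_info(cam);K=np.array(c["mtx"]);R=np.array(c["R"]);t=np.array(c["t"])
ValueError: time passes only in moves, steps and waits
```

View pics/t135.png

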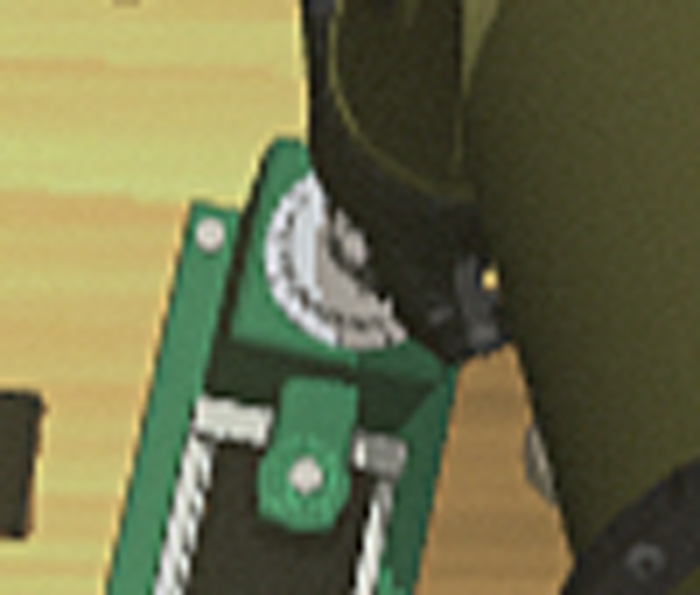

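Run:
```python
from h import *
fine(9)
spin(4)
```

```text
t28.63 turned 1.380 Mz 0.121 tau -0.17 F [-2.1 -7.3  5.4]
t28.92 turned 1.410 Mz 0.131 tau -0.17 F [-3.3 -6.1  5.6]
t29.20 turned 1.440 Mz 0.120 tau -0.17 F [-2.  -7.4  5.9]
t29.48 turned 1.470 Mz 0.134 tau -0.17 F [-3.6 -7.3  5.4]
t29.77 turned 1.500 Mz 0.126 tau -0.18 F [-3.3 -7.1  6.2]
t30.05 turned 1.530 Mz 0.150 tau -0.18 F [-3.3 -6.3  5.4]
t30.33 turned 1.560 Mz 0.151 tau -0.18 F [-4.1 -6.8  5.1]
t30.62 turned 1.590 Mz 0.129 tau -0.19 F [-3.5 -6.1  5.7]
t30.90 turned 1.620 Mz 0.153 tau -0.19 F [-5.4 -6.6  6.4]
spindle z median 0.1099 mean 0.1098 n 28
```

Run:
```python
import json,numpy as np
L=np.array(json.load(open("fine.json")));x=L[:,0];y=L[:,1]
x=np.r_[.456+.02*np.arange(8),x];y=np.r_[.06,.066,.086,.1,.054,.088,.086,.082,y]
for nm,gen in {"step+slope fixed,const":lambda t:(np.c_[np.ones_like(x)],1),"fixed + drift":lambda t:(np.c_[np.ones_like(x),x],1),"free step&slope":lambda t:(np.c_[np.ones_like(x),x>t,(x>t)*(x-t)],0),"scaled":lambda t:(np.c_[np.ones_like(x),(x>t)*(.05+.1*(x-t))],0)}.items():
    res=[]
    for t in np.arange(.2,1.8,.03):
        A,f=gen(t);yy=y-f*(x>t)*(.05+.1*(x-t));c,*_=np.linalg.lstsq(A,yy,rcond=None);res.append((np.sqrt(np.mean((yy-A@c)**2)),round(t,2),c.round(3).tolist()))
    print(nm,[(round(r,4),t,c) for r,t,c in sorted(res,key=lambda r:r[0])[:4]])
A=np.c_[np.ones_like(x),x];c,*_=np.linalg.lstsq(A,y,rcond=None);print("linear",np.std(y-A@c),c)
A=np.c_[np.ones_like(x),x,x*x];c,*_=np.linalg.lstsq(A,y,rcond=None);print("quad",np.std(y-A@c),c)
```

```text
step+slope fixed,const [(np.float64(0.0185), np.float64(0.29), [-0.023]), (np.float64(0.0185), np.float64(0.32), [-0.02]), (np.float64(0.0185), np.float64(0.35), [-0.017]), (np.float64(0.0185), np.float64(0.38), [-0.014])]
fixed + drift [(np.float64(0.0128), np.float64(0.38), [0.024, -0.038]), (np.float64(0.0128), np.float64(0.32), [0.018, -0.038]), (np.float64(0.0128), np.float64(0.35), [0.021, -0.038]), (np.float64(0.0128), np.float64(0.41), [0.027, -0.038])]
free step&slope [(np.float64(0.0106), np.float64(1.01), [0.078, 0.021, 0.072]), (np.float64(0.0108), np.float64(0.77), [0.079, -0.009, 0.09]), (np.float64(0.011), np.float64(0.89), [0.077, 0.008, 0.081]), (np.float64(0.011), np.float64(0.71), [0.079, -0.012, 0.085])]
scaled [(np.float64(0.0109), np.float64(1.01), [0.077, 0.545]), (np.float64(0.0117), np.float64(1.04), [0.079, 0.55]), (np.float64(0.0123), np.float64(0.95), [0.076, 0.507]), (np.float64(0.0123), np.float64(1.07), [0.08, 0.556])]
linear 0.012839339799955475 [0.03637301 0.06241757]
quad 0.011522307434733932 [ 0.08446401 -0.04454246  0.05230571]
```

```bash
cp fine.json fine_cw.json
python3 - <<'E'
from h import *
fine(5,+.03);print("back cw");fine(5,-.03)
E
```

```text
t31.38 turned 1.590 Mz 0.180 tau -0.12 F [-4.5 -7.1  5.2]
t31.67 turned 1.560 Mz 0.160 tau -0.12 F [-4.7 -7.9  5.9]
t31.95 turned 1.530 Mz 0.168 tau -0.12 F [-3.6 -6.4  5.6]
t32.23 turned 1.500 Mz 0.162 tau -0.11 F [-4.1 -6.5  5.7]
t32.52 turned 1.470 Mz 0.151 tau -0.11 F [-4.3 -7.7  5.8]
back cw
t32.80 turned 1.500 Mz 0.126 tau -0.18 F [-3.6 -7.3  5.9]
t33.08 turned 1.530 Mz 0.134 tau -0.18 F [-4.1 -6.5  6.9]
t33.37 turned 1.560 Mz 0.157 tau -0.18 F [-4.1 -7.6  6.9]
t33.65 turned 1.590 Mz 0.119 tau -0.19 F [-3.5 -6.8  6.3]
t33.93 turned 1.620 Mz 0.158 tau -0.19 F [-3.7 -7.2  5.9]
```

```bash
rm fine.json; sed -i 's/tau %.2f F/tau %.3f F/' h.py
python3 - <<'E'
from h import *
q=json.load(open("qcmd.json"))
q[6]=1.628-.9;ctrl.set_joints(q);q[6]=1.628-.06;ctrl.set_joints(q);json.dump(q,open("qcmd.json","w"));st()
fine(2,+.03);print("cw");fine(19,-.03)
E
```

```text
t35.48 p [ 0.6096 -0.1116  0.1626] F [-1.1  -4.46  3.89] M [-0.917  0.143  0.212] w0.0234 q7 1.567
t35.76 turned 0.030 Mz 0.013 tau 0.061 F [-1.1 -4.2  4.4]
t36.04 turned 0.000 Mz -0.010 tau 0.065 F [-0.6 -3.9  4. ]
cw
t36.33 turned 0.030 Mz -0.054 tau -0.024 F [-0.3 -4.   4.6]
t36.61 turned 0.060 Mz -0.038 tau -0.031 F [-0.9 -3.1  4. ]
t36.89 turned 0.090 Mz -0.054 tau -0.033 F [-1.2 -4.7  4.2]
t37.17 turned 0.120 Mz -0.025 tau -0.034 F [-0.9 -5.1  4.1]
t37.46 turned 0.150 Mz -0.035 tau -0.034 F [-1.  -5.   4.3]
t37.74 turned 0.180 Mz 0.003 tau -0.021 F [-0.4 -5.1  4.4]
t38.02 turned 0.210 Mz -0.014 tau -0.021 F [-0.1 -4.4  3.9]
t38.31 turned 0.240 Mz -0.011 tau -0.021 F [-1.  -5.   2.6]
t38.59 turned 0.270 Mz -0.014 tau -0.021 F [-0.4 -4.6  3.5]
t38.88 turned 0.300 Mz -0.001 tau -0.021 F [-1.  -6.1  3.8]
t39.16 turned 0.330 Mz -0.013 tau -0.021 F [-1.3 -5.8  4.3]
t39.44 turned 0.360 Mz -0.033 tau -0.021 F [-0.7 -5.2  3.8]
t39.73 turned 0.390 Mz -0.015 tau -0.044 F [-1.  -5.9  4.5]
t40.01 turned 0.420 Mz 0.060 tau -0.076 F [-1.3 -5.2  2.4]
t40.29 turned 0.450 Mz 0.001 tau -0.079 F [-1.  -5.3  3.7]
t40.58 turned 0.480 Mz 0.022 tau -0.082 F [-1.8 -5.4  4.6]
t40.86 turned 0.510 Mz 0.057 tau -0.085 F [-1.3 -6.4  4.3]
t41.14 turned 0.540 Mz 0.040 tau -0.088 F [-0.5 -6.5  4.5]
t41.42 turned 0.570 Mz 0.058 tau -0.090 F [-1.1 -6.1  4.9]
```

Run:
```python
from h import *
q=json.load(open("qcmd.json"))
for a in(.85,1.095): q[6]=1.628-a;ctrl.set_joints(q)
json.dump(q,open("qcmd.json","w"));fine(3,-.03)
spin(4)
ctrl.ungrasp();s=st("open")
P=np.array(s["tcp_pos"]);ctrl.movel(P+[0,0,.08],max_speed=.12);st("up")
ctrl.movel(P+[-.12,.28,.17],max_speed=.25);st("away")
p,d=spin(4);cv2.imwrite("pics/end_t.png",cv2.resize(p[140:300,220:420],None,fx=3.7,fy=3.7,interpolation=2))
for n in("outer_mark","heel"):print(n,[(np.round(r["point"],1),round(r["p"],2)) for r in models.recognise("top",n)[:2]])
p,d=vision.grab_frame("scene");cv2.imwrite("pics/end_s.png",p)
```

```text
t42.42 turned 1.125 Mz 0.087 tau -0.137 F [-3.  -7.4  5.7]
t42.71 turned 1.155 Mz 0.099 tau -0.145 F [-1.9 -8.   6.3]
t42.99 turned 1.185 Mz 0.097 tau -0.148 F [-2.6 -8.   5.5]
spindle z median 0.1131 mean 0.1131 n 30
open t43.82 p [ 0.6096 -0.1113  0.1626] F [-0.25  0.21  0.7 ] M [ 0.01  -0.031  0.021] w0.0848 q7 0.443
up t44.63 p [ 0.6092 -0.1114  0.2418] F [ 0.32 -0.38 -1.06] M [-0.047  0.065 -0.038] w0.0857 q7 0.477
away t46.05 p [0.49   0.1673 0.3321] F [-0.27  0.49 -0.12] M [ 0.024  0.009 -0.039] w0.0851 q7 -0.011
spindle z median 0.1133 mean 0.1135 n 30
outer_mark [(array([318. , 188.3]), 0.68)]
heel [(array([306.7, 231.5]), 0.61)]
```

View pics/end_t.png

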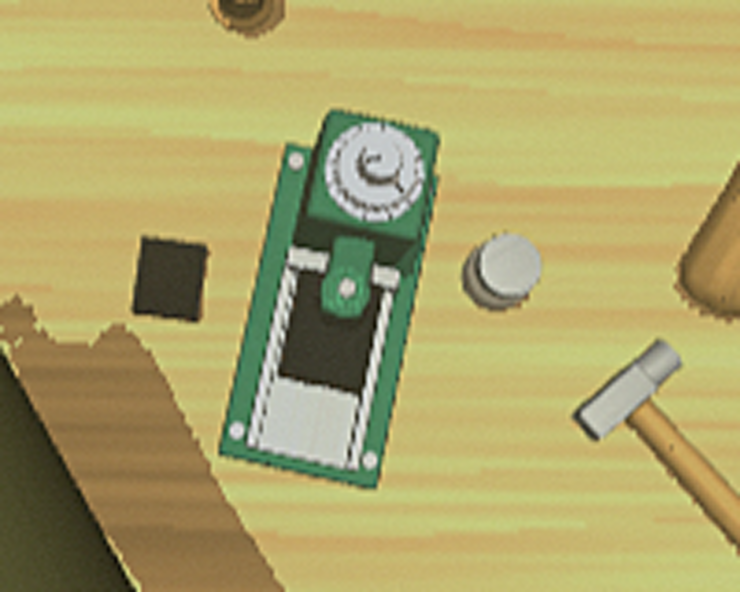

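View pics/end_s.png

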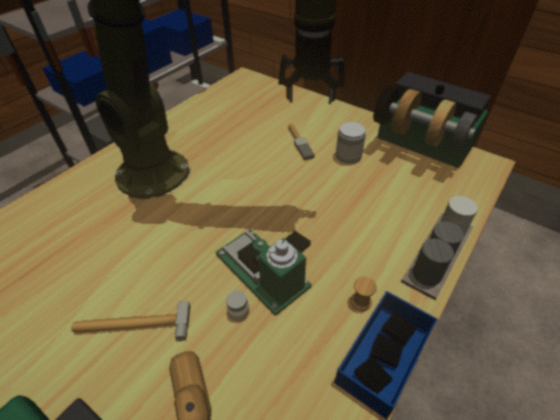

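The heel is still tight against the stop, with its front edge at row 385, the same as after the push. The outer mark is still at (400,187), the nearby items haven't moved, and the arm is clear.

Run:
```python
from h import *
print(ticket.close_job());print(get_state()["time"])
```

```text
the job is handed in; nothing more can be done
None
the job is handed in; nothing more can be done
```

The heel block is back against its stop and clamped, and I handed the job in with the arm clear, at about 46 s. The foot should be pressing on it with about 16 N, or 17 N with the block's weight. However, I overshot the setting once on the way there.

- **Heel block:** I pushed it with the shut fingers until the push force reached about 10 N. The fingers stopped where the home position should be, and the last picture shows the block square against the stop.
- **Overshoot:** On the first pass I took readings too late and missed the touch. I turned the knob clockwise to about 1.62 rad, roughly 1.24 rad past touch. By your figures that is about 22 N, above the 12–20 N range but below the 24 N crush limit.
- **Second pass:** I wound the knob back to where it started and came down again in small steps. The joint torque stayed flat up to 0.36 rad, then jumped by about 0.055 N m between 0.36 and 0.42 rad. It then rose about 0.1 N m per radian, which matches your description of touch. I put touch at about 0.385 rad and stopped at 1.185 rad, 0.8 rad past it.
- **Last checks:** The spindle sits about 9.4 mm lower than at the start, against 9.5 mm expected, and stayed put after I let go. By eye in the pictures, the outer mark, spare heel, jar and hammer have not moved.
- **Doubtful reading:** The wrist torque reading was noisy and sometimes ambiguous, so touch rests mainly on the last joint's torque, which was much cleaner. The clamping force is worked out from the turn past touch, not measured directly.

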